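# Clamp the sample carrier on the bench shaker

## Robot

A 6-joint arm with a two-finger parallel gripper is mounted at the origin on the work surface. World frame = base frame: x ahead of the robot, y to its left, z up, the work surface at z = 0. Lengths are in m, angles in rad, forces in N, time in s.
With the tool pointing down it reaches from about 0.35 to 0.775 m from the base axis. Payload 7.3 kg.
Tool frame: the origin (TCP) lies at the very end of the fingers, on their centre line; the grasp point (between the pads) lies grip_point_offset behind it (grip_point_offset is the distance from the TCP to the grasp point, in m); z points along the fingers, y is the direction in which the jaws open and shut (so a half turn about z gives the same grasp; the last joint's range is limited). The gripper opens to 92 mm and grips with 3 to 60 N. Pads are 19 mm wide; open, the fingers measure 130 mm over their backs; the gripper's body (75 mm by 190 mm) begins 47 mm behind the grasp point.
Start: joints at [1.016, 0.342, 1.524, -0, 1.275, -0.146], TCP at [0.209, 0.482, 0.227] pointing down, gripper open.
Joint ranges: [-2.53, 2.53], [-0.77, 2.02], [0.04, 2.7], [-1, 4.14], [0.28, 2.66], [-3.11, 3.11]. Speed limits (rad/s): [2.57, 2.57, 3.14, 3.14, 3.14, 3.14].

## Interface

Orientations are given as [roll, pitch, yaw] about the fixed x, y, z axes, in that order (R = Rz(yaw) Ry(pitch) Rx(roll)).
In Python, from cell import * gives the robot as it stands.
- The arm moves only by the shell command python3 -m inch 'ROWS' [OPENING] [FORCE]. ROWS is JSON, a list that holds one entry, the list of rows, each a list of 4 numbers: the shift along the tool's x, y, z in mm, then the turn about the tool's z in rad. In form: [[[x, y, z, roll], ...]]. A call has 1 to 10 rows; each row shifts and turns the commanded pose from where the row before left it, along the tool's axes as they then stand; what a row does not reach is not made up. A row lasts 1/8 s, in which the tool goes at most 62.5 mm and 10.7 degrees, less where a joint would pass 70% of its speed; a pose out of reach is approached as far as the arm can. A call with a gripper value outside its range is refused whole. OPENING is the closure, from -1 (fully open) to 1 (shut), set as the call begins (- or left out, the last holds). The fingers move at their own pace and stop on an object; FORCE is the grip in N (left out, the last holds). Time passes only in rows, so rows that do not move let the fingers close. It gives the time, the measured TCP pose, the force and the opening at its end, in the units of the state.
- observe(): the state, without advancing time (a new reading comes with each control period).
- read_camera(name): name is "scene" or "top"; returns a dict with "img" (480x640x3 uint8, blue, green, red), "fx", "fy", "cx", "cy" (pixels), "eye" and "rotation" of the camera in the world. Camera axes: x right, y down, z forward; pixel columns grow to the right and rows downward; lengths in m; the calibration is good to about 2 mm. A picture is of the moment at which its call begins. There is no depth.
- hand_in(): hands the job in, once; it reports no verdict.
Trained networks look in the newest picture that a camera, given by its name, has taken for a name from the list of things; names that differ only in an ending like _2 or _b are one class to them, and where a whole thing is asked for, a point or a joint stands for the part that bears it (a point fixed in the world has none). Each returns a list of dicts, best first, with "conf" (0 to 1); they miss things now and then, are a little off and sometimes report something else, mostly with a low value. They report only what shows in the picture. A call takes as long as a camera call. They do not tell look-alikes from the thing itself.
- boxes_of(camera, label): "at" ([row, column] in pixels, amid what is visible of it).
- place_of(camera, label): "at" ([row, column] in pixels: a listed point, or the origin of a listed thing).
The state is a dict: "time": time; "qpos": joint angles; "qvel": joint speeds; "joint_efforts": joint torques, N m; "tool_pos": TCP position; "tool_rot": TCP orientation; "contact_force": force on the tool from outside, world axes, zero at the start; "torque": the same for the moment, N m; "opening": finger opening in m.
Only numpy, scipy, OpenCV 4.12 (cv2) and the standard library are available. Lean on these libraries where they do the work, as an engineer would, in place of code of your own. Each camera call takes 0.05 s, during which the arm holds its last target. There are 200 camera calls.

## Task

Draw the sample carrier out of its dock by its nose, keep it level, put it down flat and let go of it short of the shaker's sprung hold-down bail. Then take it again from its tail end and slide it nose first along the lane on the shaker platform, so that its wedge nose pushes the bail up and back, until it is fully home against the end stop with the bail bearing down on it. Leave the other things on the bench where they are.

Things in the scene. Friction and masses are not known exactly. Their poses are not given: they have to be found in the camera images.
- carrier: Loose aluminium block 120 x 46 x 24 mm, about 250 g. Origin: centre of its underside; +x along its length to the nose, z up. Top flat from the tail (x -60) to x +30, then sloping straight down to a 6 mm high tip at x +60. Sides plain and parallel. Eight dark flush well mouths mark the tail half. It starts level in the dock, nose out, only the front 60 to 70 mm showing.
- carrier_nose (a point): Underside edge of the carrier's nose tip, mid-width: 60 mm along +x from the carrier's origin.
- carrier_tail (a point): Underside edge of the carrier's tail end, mid-width: 60 mm along -x from the carrier's origin.
- dock: Fixed dock; origin at bench height. Black base x -100 to +35 mm, 94 wide, 30 high; the carrier lies on it along the dock's x, its origin about 20 mm behind the dock's. A white sleeve (68 wide outside, top 66 mm above the bench, 4 mm free above and beside the carrier) covers it from x -100 to -25, so it leaves only along the dock's +x. Nothing stands beside the nose.
- shaker: Fixed bench shaker, blue and grey, 310 x 210 mm. Origin at bench height, z up. Its flat grey platform (x -132 to +122, y +-85 mm) is 95 mm above the bench. The lane runs along +x at y = 0: two rails 6 mm high, 54 mm apart inside, x -10 to +72, their flared ends widening to about 64 mm at x -41; then a 12 mm high end stop. Before the mouth the platform is bare. Coated slippery, friction about 0.2.
- lane_stop (a point): Point on the platform surface, on the lane's centreline, at the face of the end stop: 72 mm along the shaker's x, 95 mm above its origin. The carrier's nose tip comes here when fully home.
- bail (a joint): Sprung hold-down bail's angle, rad: 0 down with nothing beneath, growing as its roller lifts, about 0.17 with the roller on the carrier's flat top. A steel wire U 106 mm wide, hinged at shaker x 95 on two posts 34 mm high beyond the stop, reaching back towards the lane's mouth. It does not stay up: its spring presses the roller down with about 3 N at 0, 4 N at 0.17.
- roller: Free-turning rubber roller, 14 mm diameter and 44 mm long, on the crossbar of the bail. Origin: its centre, at the start at shaker x 25, y 0 mm and 19 mm above the platform, so 12 mm is free beneath it. The crossbar runs on at both sides of it, to y +-53 mm.
- tip_box: Bystander: loose box of pipette tips, 88 x 123 x 66 mm, yellow lid. Origin: centre of its underside.
- reagent_bottle: Bystander: loose closed bottle, 64 mm diameter, 130 mm tall. Origin: centre of its underside.
- beaker: Bystander: loose glass beaker, 70 mm diameter, 90 mm tall. Origin: centre of its underside.
Not all that is in view belongs to the job. There is more than one size of the carrier; the one meant has the size given above.

How it is judged:
On the way:
1. the carrier is out of the dock's sleeve, lying flat and still with the fingers off it, not yet under the bail (distance of carrier from where it was at the start of the episode above 0.06 m and angle between carrier's own z axis and vertical below 0.1 rad and linear speed of carrier below 0.02 m/s and contact force between the fingers and carrier below 0.05 N and value of joint bail below 0.05 rad), for 0.2 s.
At the end, for the whole second after the job is handed in: Carrier flat on the platform (3 mm, 0.06 rad), nose first in the lane: nose tip within 6 mm of the end stop, 8 mm of the centreline and 0.12 rad of its line; at rest, released, with the bail's roller pressing on its flat top (over 1.5 N, bail at 0.13 to 0.22 rad) (x of carrier_nose in the frame of lane_stop between -0.006 and 0.004 m and y of carrier_nose in the frame of lane_stop between -0.008 and 0.008 m and x of carrier in the frame of lane_stop below 0 m and z of carrier in the frame of lane_stop between -0.003 and 0.003 m and angle between the x axis of carrier and the x axis of shaker, either way round below 0.12 rad and angle between carrier's own z axis and vertical below 0.06 rad and contact force between roller and carrier above 1.5 N and value of joint bail between 0.13 and 0.22 rad and linear speed of carrier below 0.02 m/s); the robot touches nothing.
It fails at once if the carrier is tipped more than 0.5 rad (angle between carrier's own z axis and vertical above 0.5 rad).
It fails at once if a bystander is moved by more than 30 mm (distance of any of tip_box, reagent_bottle, beaker from where it was at the start of the episode above 0.03 m).
It also fails if it takes over 61 s, if anything falls off the work surface, if the arm or the gripper's body presses on something with over 40 N, if the wrist force passes 120 N, or if a joint passes its speed limit or range.

## Working session

There is one attempt and no reset: what is moved stays moved. The work goes in short steps, Python scripts to look and compute and a shell command to move; the robot and the scene stay as the last step left them, time stands still between calls to the robot, and variables do not carry over. Pictures are saved under pics/ and viewed, about 8 in all and at most 12, crops included, and the job is handed in when it is done.

```bash
ls; mkdir -p pics; cat > h.py <<'E'
from cell import *
import numpy as np, cv2
from scipy.spatial.transform import Rotation as R
def px2w(c,rc,z):
    d=np.array(c["rotation"])@np.array([(rc[1]-c["cx"])/c["fx"],(rc[0]-c["cy"])/c["fy"],1.0])
    e=np.array(c["eye"]); return e+d*(z-e[2])/d[2]
def w2px(c,p):
    q=np.array(c["rotation"]).T@(np.array(p)-np.array(c["eye"]))
    return np.array([c["cy"]+c["fy"]*q[1]/q[2],c["cx"]+c["fx"]*q[0]/q[2]])
E
python3 - <<'E'
from h import *
s=observe(); print(s)
for n in ["scene","top"]:
    c=read_camera(n); cv2.imwrite(f"pics/{n}0.png",c["img"]); print(n,c["fx"],c["fy"],c["cx"],c["cy"],c["eye"],np.round(c["rotation"],3).tolist())
    for l in ["carrier","carrier_nose","dock","shaker","lane_stop","roller","tip_box","reagent_bottle","beaker"]:
        try: p=place_of(n,l)
        except Exception as e: p=[]; print(e)
        print(l,[(np.round(d["at"],1).tolist(),round(d["conf"],2)) for d in p[:4]])
E
```

```text
pics
{'time': 0.0, 'qpos': array([ 1.01595954e+00,  3.42682512e-01,  1.52501184e+00,  8.42266142e-06,
        1.27539298e+00, -1.45967274e-01]), 'qvel': array([ 0.0003469 , -0.00144904, -0.0002808 ,  0.0006916 ,  0.00105208,
        0.0006104 ]), 'joint_efforts': array([-2.13258623e-03, -4.31236410e+01, -2.44220728e+01,  7.18446798e-02,
        5.58802695e-02, -1.16860128e-04]), 'tool_pos': array([0.20847224, 0.48139509, 0.22606764]), 'tool_rot': array([-3.14011504e+00, -2.25368606e-04,  2.73272051e+00]), 'contact_force': array([0.4785009 , 1.02647903, 0.02519354]), 'torque': array([-0.01839426, -0.00996371,  0.0142804 ]), 'opening': 0.09182172962939247}
scene 490.273109207614 490.273109207614 318.155423136565 238.45482134887249 [1.31336517 0.19466736 0.97007707] [-2.46, -0.011, 1.882]
carrier [([229.2, 341.0], 0.87), ([216.9, 274.2], 0.77), ([209.1, 217.2], 0.72)]
carrier_nose [([216.4, 348.3], 0.88), ([205.9, 205.5], 0.79)]
dock [([228.4, 272.3], 0.82)]
shaker [([272.3, 419.4], 0.74)]
lane_stop [([272.3, 418.4], 0.9)]
roller [([252.0, 425.3], 0.65)]
tip_box [([291.0, 525.5], 0.81)]
reagent_bottle [([315.3, 308.4], 0.97)]
beaker [([195.6, 161.6], 0.56)]
top 549.4816342396823 549.4816342396823 328.33790595790373 244.11773954665085 [ 3.69698513e-01 -1.35216510e-03  1.52489106e+00] [-2.962, 0.011, -1.563]
carrier [([269.9, 391.9], 0.86), ([292.9, 331.7], 0.85), ([279.2, 451.7], 0.84)]
carrier_nose [([302.9, 329.9], 0.8), ([249.4, 397.1], 0.79), ([282.8, 463.1], 0.71)]
dock [([265.2, 390.5], 0.77)]
shaker [([266.2, 254.2], 0.92)]
lane_stop [([233.5, 250.4], 0.94)]
roller [([247.3, 246.6], 0.52)]
tip_box [([269.0, 165.5], 0.9)]
reagent_bottle [([191.9, 329.8], 0.59), ([271.1, 388.8], 0.18)]
beaker [([281.6, 511.9], 0.88)]
```

```bash
cat >> h.py <<'E'
_rc=read_camera
def read_camera(n):
    c=_rc(n); c["rotation"]=R.from_euler("xyz",c["rotation"]).as_matrix(); return c
E
python3 -c "
import cv2
i=cv2.imread('pics/top0.png')[150:350,130:560]; cv2.imwrite('pics/topc.png',cv2.resize(i,None,fx=1.8,fy=1.8,interpolation=cv2.INTER_CUBIC))"
```

```text
(no output)
```

View pics/scene0.png

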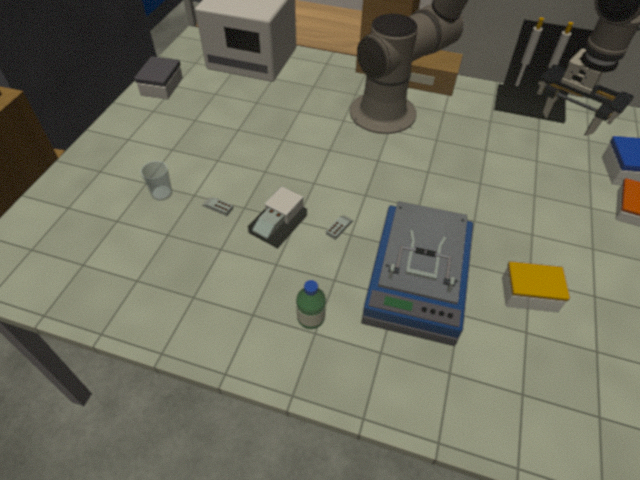

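View pics/topc.png

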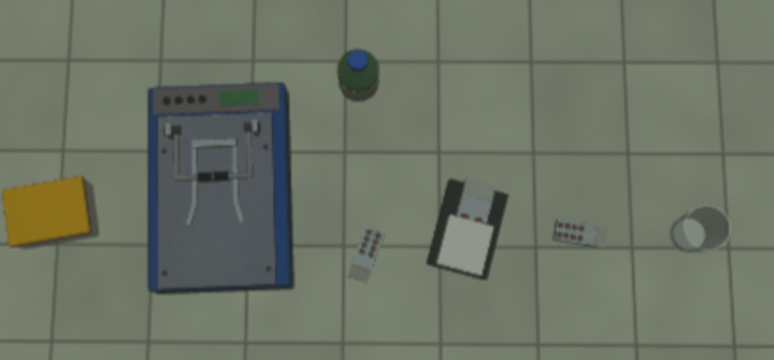

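```bash
python3 - <<'E'
from h import *
for n,pts in {"top":[("stop",(233.5,250.4),.095),("roller",(247.3,246.6),.114),("shaker",(266.2,254.2),0),("carrier",(269.9,391.9),.03),("nose",(249.4,397.1),.03),("dock",(265.2,390.5),0),("tip",(269,165.5),0),("beaker",(281.6,511.9),0),("bot",(191.9,329.8),0),("small1",(292.9,331.7),0),("small2",(279.2,451.7),0)],
 "scene":[("stop",(272.3,418.4),.095),("roller",(252,425.3),.114),("shaker",(272.3,419.4),0),("carrier",(216.9,274.2),.03),("dock",(228.4,272.3),0)]}.items():
    c=read_camera(n)
    for l,p,z in pts: print(n,l,np.round(px2w(c,p,z),3))
# close crops: dock (x6) and shaker, top
c=read_camera("top"); i=c["img"]
a=cv2.resize(i[235:315,355:425],None,fx=7,fy=7,interpolation=cv2.INTER_CUBIC)
s=read_camera("scene")["img"]
b=cv2.resize(i[185:325,205:300],None,fx=4,fy=4,interpolation=cv2.INTER_CUBIC)
h=560; b=cv2.resize(b,(380,560)); a=a[:,:410]
cv2.imwrite("pics/cr.png",np.hstack([a,b]))
E
```

```text
top stop [0.656 0.224 0.095]
top roller [0.615 0.23  0.114]
top shaker [0.582 0.225 0.   ]
top carrier [ 0.57  -0.157  0.03 ]
top nose [ 0.627 -0.172  0.03 ]
top dock [ 0.587 -0.156  0.   ]
top tip [0.572 0.474 0.   ]
top beaker [ 0.543 -0.492  0.   ]
top bot [0.798 0.015 0.   ]
top small1 [0.508 0.008 0.   ]
top small2 [ 0.549 -0.326  0.   ]
scene stop [0.657 0.223 0.095]
scene roller [0.612 0.227 0.114]
scene shaker [0.585 0.229 0.   ]
scene carrier [ 0.553 -0.157  0.03 ]
scene dock [ 0.567 -0.159  0.   ]
```

View pics/cr.png

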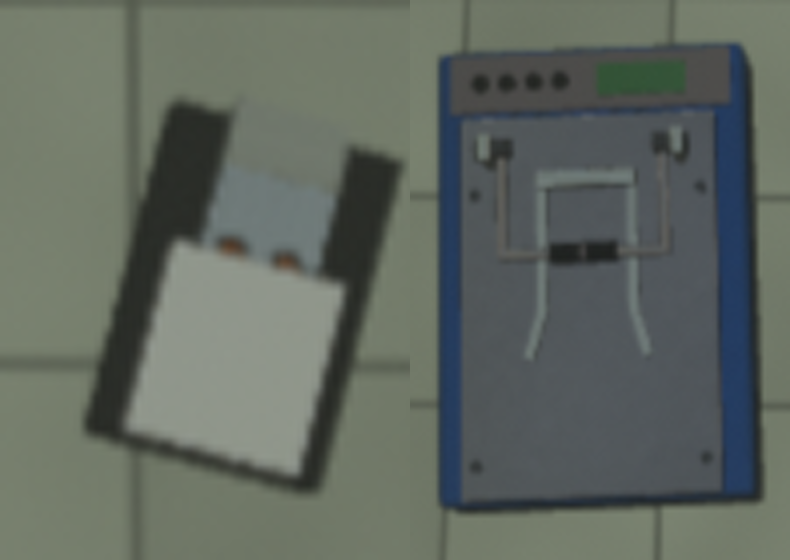

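```bash
python3 - <<'E'
from h import *
c=read_camera("top")
A=lambda x,y,z:px2w(c,(235+(y+.5)/7-.5,355+(x+.5)/7-.5),z)[:2]
B=lambda x,y,z:px2w(c,(185+(y+.5)/4-.5,205+(x-410+.5)/4-.5),z)[:2]
def show(n,P):
    P=np.array(P); print(n,np.round(P,3).tolist())
    for i,j in [(0,1),(1,2),(3,2),(0,3)]:
        d=P[j]-P[i]; print("  len",round(np.hypot(*d),3),"ang",round(np.arctan2(d[1],d[0]),3))
show("base FL FR RR RL",[A(177,98,.03),A(402,160,.03),A(318,492,.03),A(85,430,.03)])
show("sleeve",[A(175,240,.066),A(345,285,.066),A(303,478,.066),A(122,430,.066)])
show("tip/top edge",[A(240,97,.036),A(350,140,.036),A(325,280,.054),A(205,240,.054)])
show("platform",[B(460,122,.095),B(715,111,.095),B(722,490,.095),B(460,500,.095)])
show("rails",[B(540,188,.101),B(632,185,.101),B(633,310,.101),B(541,315,.101)])
show("stopface/hinge",[B(537,188,.107),B(632,185,.107),B(668,142,.129),B(502,148,.129)])
show("mouth",[B(528,355,.101),B(647,352,.101),B(615,252,.114),B(552,254,.114)])
E
```

```text
base FL FR RR RL [[0.629, -0.125], [0.605, -0.213], [0.475, -0.178], [0.498, -0.088]]
  len 0.091 ang -1.839
  len 0.135 ang 2.88
  len 0.093 ang -1.824
  len 0.136 ang 2.868
sleeve [[0.568, -0.12], [0.551, -0.185], [0.477, -0.168], [0.495, -0.1]]
  len 0.067 ang -1.826
  len 0.075 ang 2.914
  len 0.07 ang -1.824
  len 0.076 ang 2.865
tip/top edge [[0.628, -0.149], [0.612, -0.192], [0.554, -0.179], [0.569, -0.133]]
  len 0.046 ang -1.945
  len 0.059 ang 2.923
  len 0.048 ang -1.89
  len 0.061 ang 2.879
platform [[0.706, 0.315], [0.714, 0.144], [0.462, 0.134], [0.454, 0.304]]
  len 0.171 ang -1.521
  len 0.253 ang -3.1
  len 0.17 ang -1.525
  len 0.252 ang -3.097
rails [[0.66, 0.259], [0.662, 0.198], [0.578, 0.194], [0.575, 0.255]]
  len 0.061 ang -1.532
  len 0.084 ang -3.103
  len 0.06 ang -1.509
  len 0.085 ang -3.096
stopface/hinge [[0.658, 0.26], [0.661, 0.197], [0.685, 0.171], [0.68, 0.279]]
  len 0.063 ang -1.533
  len 0.035 ang -0.815
  len 0.108 ang -1.528
  len 0.03 ang 0.734
mouth [[0.548, 0.262], [0.551, 0.184], [0.615, 0.206], [0.613, 0.247]]
  len 0.078 ang -1.539
  len 0.067 ang 0.319
  len 0.041 ang -1.532
  len 0.067 ang -0.235
```

Candidates for "carrier": the small look-alikes at top (col 332, row 293) and (452, 279), both about half size on bare bench, and the one in the dock sleeve at (392, 262). The close crop of the last shows a block about 46 mm wide, wedge nose out, well mouths just at the sleeve, so I choose the dock one. From the top crops, dock yaw ≈ -0.265 and nose ≈ (0.621, -0.170). Shaker yaw ≈ +0.043 and stop ≈ (0.66, 0.227).

```bash
cat >> h.py <<'E'
def go(x,y,z,yaw):
    s=observe(); p=s["tool_pos"]; w=s["tool_rot"][2]
    d=np.array([x,y,z])-p; t=-((yaw-w+np.pi)%(2*np.pi)-np.pi)
    ax=np.array([[np.cos(yaw),np.sin(yaw),0],[np.sin(yaw),-np.cos(yaw),0],[0,0,-1]])
    print("t",round(s["time"],2),"tcp",np.round(p,4),"rot",np.round(s["tool_rot"],3),"F",np.round(s["contact_force"],1),"op",round(s["opening"],4))
    print("turn first",round(t,3),"then tool mm",np.round(1000*ax@d,1))
E
python3 -c "
from h import *
print(grip_point_offset); go(.578,-.159,.2,2.88)"; python3 -m inch '[[[0,0,0,-0.147],[-40,-40,0,0],[-40,-40,0,0],[-40,-40,0,0],[-40,-40,0,0],[-40,-40,0,0],[-40,-40,0,0],[-40,-40,0,0],[-40,-40,0,0],[-40,-40,0,0]]]' -1 40; python3 -c "
from h import *
go(.578,-.159,.12,2.88)"
```

```text
0.0188
t 1.25 tcp [0.2087 0.4818 0.2267] rot [3.141 0.    2.733] F [-0.7 -0.4  0.4] op 0.0916
turn first -0.147 then tool mm [-522.5 -523.5   26.7]
time: 2.5
tool_pos: [0.464, 0.0391, 0.2269]
tool_rot: [3.141, 0.001, 2.88]
contact_force: [0.6, 1.1, 0.1]
opening: 0.0919
t 2.5 tcp [0.464  0.0391 0.2269] rot [3.141e+00 1.000e-03 2.880e+00] F [0.6 1.1 0.1] op 0.0919
turn first -0.0 then tool mm [-161.3 -161.9  106.9]
```

```bash
python3 -m inch '[[[-40,-40,20,0],[-40,-40,20,0],[-40,-40,20,0],[-40,-40,20,0],[-1,-2,10,0],[0,0,0,0]]]' -1 40; python3 - <<'E'
from h import *
go(.578,-.159,.034,2.88)
c=read_camera("top"); s=read_camera("scene")
p=observe()["tool_pos"]
print(w2px(c,p),w2px(s,p))
for n in("top","scene"): 
  for l in("carrier","carrier_nose"): print(n,l,[(np.round(d["at"],1).tolist(),round(d["conf"],2)) for d in place_of(n,l)])
a=cv2.resize(s["img"][150:270,200:360],(800,600),interpolation=cv2.INTER_CUBIC); cv2.imwrite("pics/s1.png",a)
E
```

```text
time: 3.25
tool_pos: [0.5759, -0.1568, 0.1356]
tool_rot: [3.141, -0.003, 2.879]
contact_force: [0.6, 0.7, 0.2]
opening: 0.0918
t 3.25 tcp [ 0.5759 -0.1568  0.1356] rot [ 3.141e+00 -3.000e-03  2.879e+00] F [0.6 0.7 0.2] op 0.0918
turn first -0.001 then tool mm [ -2.6  -1.6 101.6]
[261.66179796 395.82453373] [194.06021496 268.36083825]
top carrier [([290.0, 332.9], 0.9), ([279.2, 449.9], 0.69), ([273.7, 391.1], 0.67)]
top carrier_nose [([302.0, 329.0], 0.83), ([279.3, 514.1], 0.7), ([282.9, 462.9], 0.57)]
scene carrier [([206.4, 215.8], 0.79), ([220.8, 273.6], 0.73), ([318.3, 314.1], 0.69), ([228.6, 340.1], 0.62)]
scene carrier_nose [([218.3, 349.0], 0.9), ([235.6, 259.2], 0.87), ([201.5, 207.4], 0.71)]
```

View pics/s1.png

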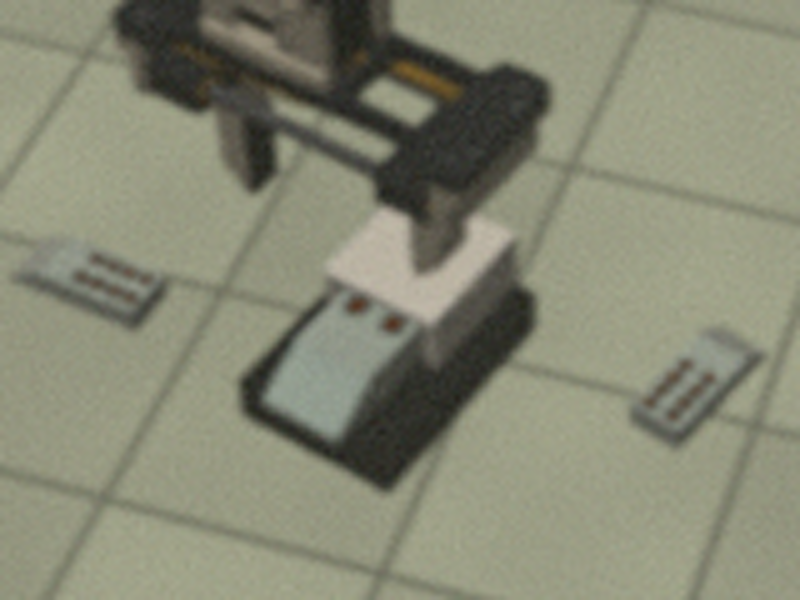

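The crop shows the fingers straddling the dock, and the wedge nose tip's middle at scene (row 235, col 260). I check this against the plan.

```bash
python3 - <<'E'
from h import *
s=read_camera("scene")
n=px2w(s,(235.6,259.2),.03); print(n)
for x,y in((262,405),(338,445)): print(px2w(s,(150+y/5,200+x/5),.033))
# front edge of sleeve lower corners on the base, at z .066 top: (325,268),(428,325)
for x,y in((325,268),(428,325)): print("sleeve front",px2w(s,(150+y/5,200+x/5),.066))
E
```

```text
[ 0.62195396 -0.1704262   0.03      ]
[ 0.61573835 -0.19087886  0.033     ]
[ 0.62770447 -0.14563688  0.033     ]
sleeve front [ 0.54722072 -0.18196527  0.066     ]
sleeve front [ 0.56694838 -0.11955693  0.066     ]
```

```bash
python3 -m inch '[[[-1,-1,20,0],[0,0,20,0],[0,0,20,0],[0,0,20,0],[0,0,20,0],[0,0,1,0],[0,0,0,0]]]' -1 40;python3 -m inch '[[[0,0,0,0],[0,0,0,0],[0,0,0,0],[0,0,0,0],[0,0,0,0]]]' 1 40; python3 -c "
from h import *
go(.577,-.158,.034,2.88)"
```

```text
time: 4.47
tool_pos: [0.578, -0.1585, 0.0366]
tool_rot: [-3.142, 0.001, 2.88]
contact_force: [0.4, -0.7, 0.5]
opening: 0.092
time: 5.1
tool_pos: [0.5775, -0.1585, 0.0357]
tool_rot: [3.141, -0.0, 2.88]
contact_force: [0.2, 3.6, -0.8]
opening: 0.0462
t 5.1 tcp [ 0.5775 -0.1585  0.0357] rot [ 3.141 -0.     2.88 ] F [ 0.2  3.6 -0.8] op 0.0462
turn first -0.0 then tool mm [0.6 0.3 1.7]
```

```bash
python3 -m inch '[[[0,0,-1.5,0],[-5,0,0,0],[-10,0,0,0],[-15,0,0,0],[-15,0,0,0],[-15,0,0,0],[-15,0,0,0],[-5,0,0,0],[0,0,-10,0],[0,0,0,0]]]' 1 50; python3 - <<'E'
from h import *
go(.577,-.158,.034,2.88)
c=read_camera("top"); s=read_camera("scene")
a=cv2.resize(s["img"][150:270,200:360],(520,390),interpolation=cv2.INTER_CUBIC);b=cv2.resize(c["img"][215:305,350:420],(280,360),interpolation=cv2.INTER_CUBIC); b=np.vstack([b,np.zeros((30,280,3),np.uint8)])
cv2.imwrite("pics/s2.png",np.hstack([a,b]))
E
```

```text
time: 6.35
tool_pos: [0.6552, -0.1794, 0.0485]
tool_rot: [-3.141, 0.002, 2.88]
contact_force: [1.2, 0.4, -0.6]
opening: 0.0454
t 6.35 tcp [ 0.6552 -0.1794  0.0485] rot [-3.141e+00  2.000e-03  2.880e+00] F [ 1.2  0.4 -0.6] op 0.0454
turn first -0.0 then tool mm [81.1  0.4 14.5]
```

View pics/s2.png

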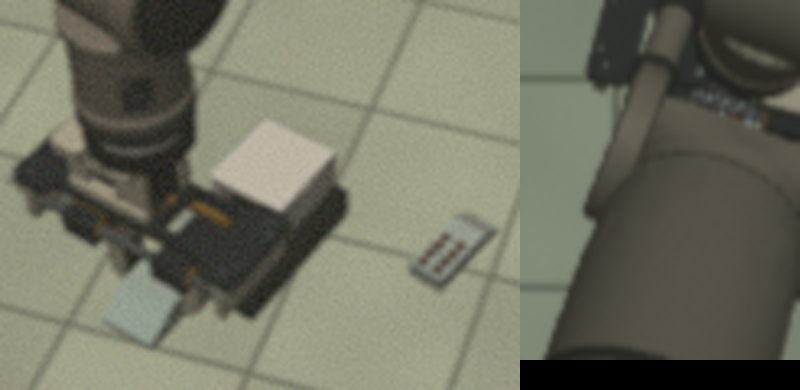

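The picture shows the carrier out of the sleeve, held level in the fingers, wedge nose at crop (145, 305). Next I lift, turn and carry it.

```bash
python3 -m inch '[[[0,0,-20,0],[0,0,-40,0],[0,0,-40,0],[0,0,-40,0],[0,0,-10,-0.1],[0,0,0,-0.105],[0,0,0,-0.1],[0,0,0,0]]]' 1 50; python3 -m inch '[[[5,20,0,0],[11,40,0,0],[11,40,0,0],[11,40,0,0],[11,40,0,0],[11,40,0,0],[11,40,0,0],[11,40,0,0],[11,40,0,0],[10,40,0,0]]]' 1 50; python3 -c "
from h import *
go(.531,.222,.12,3.185)"
```

```text
time: 7.45
tool_pos: [0.6545, -0.1791, 0.1971]
tool_rot: [3.141, -0.0, -3.099]
contact_force: [-0.4, 0.1, -2.2]
opening: 0.0457
time: 8.7
tool_pos: [0.5348, 0.1972, 0.1974]
tool_rot: [3.141, 0.0, -3.101]
contact_force: [0.2, 0.7, -2.0]
opening: 0.0458
t 8.7 tcp [0.5348 0.1972 0.1974] rot [ 3.141  0.    -3.101] F [ 0.2  0.7 -2. ] op 0.0458
turn first -0.003 then tool mm [ 2.7 25.  77.4]
```

```bash
python3 -m inch '[[[0,10,20,0],[0,0,30,0],[0,0,20,0],[0,0,0,0],[0,0,0,0]]]' 1 50; python3 - <<'E'
from h import *
go(.531,.222,.102,3.185)
c=read_camera("top"); s=read_camera("scene")
for n,k in(("top",c),("scene",s)): 
  for l in("carrier","carrier_nose","lane_stop","roller"): print(n,l,[(np.round(d["at"],1).tolist(),round(d["conf"],2),np.round(px2w(k,d["at"],{"c":.118,"l":.095,"r":.114}[l[0]])[:2],3).tolist()) for d in place_of(n,l)[:3]])
a=cv2.resize(s["img"][180:340,350:490],(700,800),interpolation=cv2.INTER_CUBIC)[:600]
cv2.imwrite("pics/s3.png",a)
E
```

```text
time: 9.32
tool_pos: [0.5356, 0.206, 0.1282]
tool_rot: [3.141, 0.002, -3.099]
contact_force: [0.5, 0.7, -1.9]
opening: 0.0455
t 9.32 tcp [0.5356 0.206  0.1282] rot [ 3.141e+00  2.000e-03 -3.099e+00] F [ 0.5  0.7 -1.9] op 0.0455
turn first -0.001 then tool mm [ 3.9 16.1 26.2]
top carrier [([280.7, 447.4], 0.85, [0.531, -0.29]), ([291.8, 329.4], 0.63, [0.5, 0.013]), ([285.0, 254.3], 0.56, [0.516, 0.206])]
top carrier_nose [([302.7, 328.1], 0.67, [0.472, 0.016]), ([283.3, 463.3], 0.64, [0.525, -0.33])]
top lane_stop [([235.9, 249.7], 0.56, [0.65, 0.226])]
top roller []
scene carrier [([207.3, 217.5], 0.9, [0.638, -0.262]), ([215.3, 424.1], 0.81, [0.509, 0.205]), ([227.4, 341.8], 0.61, [0.605, 0.033])]
scene carrier_nose [([235.4, 421.0], 0.84, [0.572, 0.209]), ([218.5, 349.0], 0.75, [0.574, 0.041]), ([203.0, 205.0], 0.55, [0.634, -0.296])]
scene lane_stop []
scene roller [([270.6, 419.5], 0.69, [0.666, 0.224]), ([252.9, 427.2], 0.63, [0.613, 0.231])]
```

View pics/s3.png

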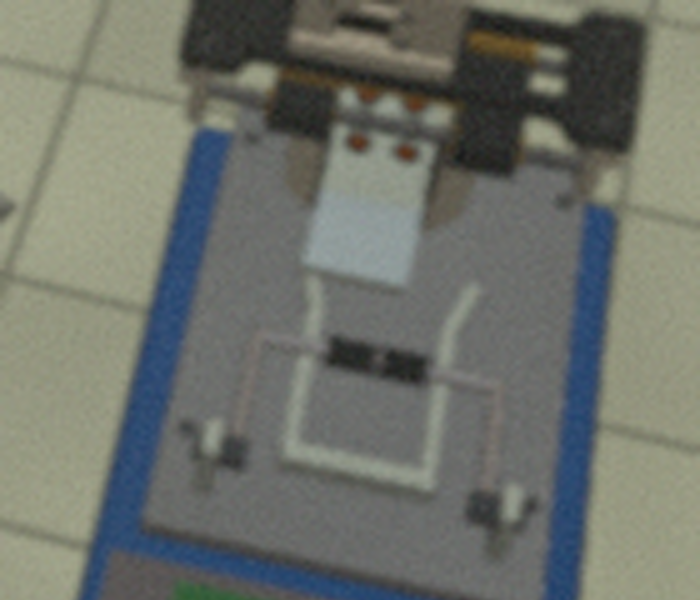

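The carrier is held level above the platform before the mouth, about 16 mm short in y: nose at crop (355, 280), mouth posts at (315, 280) and (475, 288).

```bash
python3 -m inch '[[[2,8,0,0],[2,8,0,0],[0,0,10,0],[0,0,0,0],[0,0,0,0],[0,0,0,0]]]' 1 50; python3 - <<'E'
from h import *
go(.531,.222,.1008,3.185)
s=read_camera("scene")
S=lambda x,y,z:np.round(px2w(s,(180+y/5,350+x/5),z)[:2],3)
for n,x,y,z in[("mouthR",315,278,.101),("mouthL",475,288,.101),("stopR",297,447,.107),("stopL",432,475,.107),("railinR",318,310,.101),("railinL",447,335,.101),("rollerR",328,355,.114),("rollerL",430,365,.114)]: print(n,S(x,y,z))
E
```

```text
time: 10.58
tool_pos: [0.5306, 0.2216, 0.1174]
tool_rot: [3.141, 0.0, -3.099]
contact_force: [-1.0, 0.7, -1.9]
opening: 0.0454
t 10.57 tcp [0.5306 0.2216 0.1174] rot [ 3.141  0.    -3.099] F [-1.   0.7 -1.9] op 0.0454
turn first -0.0 then tool mm [-0.4  0.3 16.6]
mouthR [0.563 0.192]
mouthL [0.546 0.263]
stopR [0.664 0.203]
stopL [0.661 0.261]
railinR [0.581 0.197]
railinL [0.577 0.255]
rollerR [0.616 0.206]
rollerL [0.607 0.25 ]
```

```bash
python3 -m inch '[[[0,1,7,0],[0,0,6,0],[0,0,2,0],[0,0,0,0],[0,0,0,0]]]' 1 50; python3 -m inch '[[[0,0,0.5,0],[0,0,0.5,0],[0,0,0.5,0],[0,0,0,0]]]' 1 50
```

```text
time: 11.25
tool_pos: [0.5304, 0.2228, 0.1024]
tool_rot: [3.141, 0.0, -3.098]
contact_force: [-0.5, -0.4, -2.0]
opening: 0.0461
time: 11.75
tool_pos: [0.5303, 0.2228, 0.1007]
tool_rot: [3.142, 0.0, -3.098]
contact_force: [0.3, -0.7, -1.5]
opening: 0.0458
```

```bash
python3 -m inch '[[[0,0,0.5,0],[0,0,0.4,0],[0,0,0,0],[0,0,0,0]]]' 1 50
```

```text
time: 12.25
tool_pos: [0.5304, 0.2228, 0.1007]
tool_rot: [3.141, 0.001, -3.098]
contact_force: [-1.8, -1.0, 5.7]
opening: 0.0455
```

```bash
python3 -m inch '[[[0,0,-0.8,0],[0,0,0,0],[0,0,0,0],[0,0,0,0],[0,0,0,0],[0,0,-4,0],[0,0,0,0],[0,0,0,0]]]' -1 40; python3 - <<'E'
from h import *
go(.531,.222,.1045,3.185)
c=read_camera("top"); s=read_camera("scene")
for l in("carrier","carrier_nose"): print("scene",l,[(np.round(d["at"],1).tolist(),round(d["conf"],2),np.round(px2w(s,d["at"],.095)[:2],3).tolist()) for d in place_of("scene",l)[:3]])
a=cv2.resize(s["img"][180:300,370:490],(600,600),interpolation=cv2.INTER_CUBIC)[:600]
cv2.imwrite("pics/s4.png",a)
E
```

```text
time: 13.25
tool_pos: [0.5304, 0.2228, 0.1047]
tool_rot: [3.141, 0.0, -3.098]
contact_force: [-0.7, -1.4, 0.0]
opening: 0.0916
t 13.25 tcp [0.5304 0.2228 0.1047] rot [ 3.141  0.    -3.098] F [-0.7 -1.4  0. ] op 0.0916
turn first -0.0 then tool mm [-0.6 -0.8  0.2]
scene carrier [([222.3, 427.4], 0.61, [0.507, 0.217]), ([227.2, 340.6], 0.61, [0.586, 0.026]), ([207.9, 215.3], 0.6, [0.623, -0.278])]
scene carrier_nose [([202.4, 203.8], 0.83, [0.615, -0.313]), ([243.7, 427.5], 0.77, [0.571, 0.228]), ([217.6, 346.6], 0.7, [0.553, 0.031])]
```

View pics/s4.png

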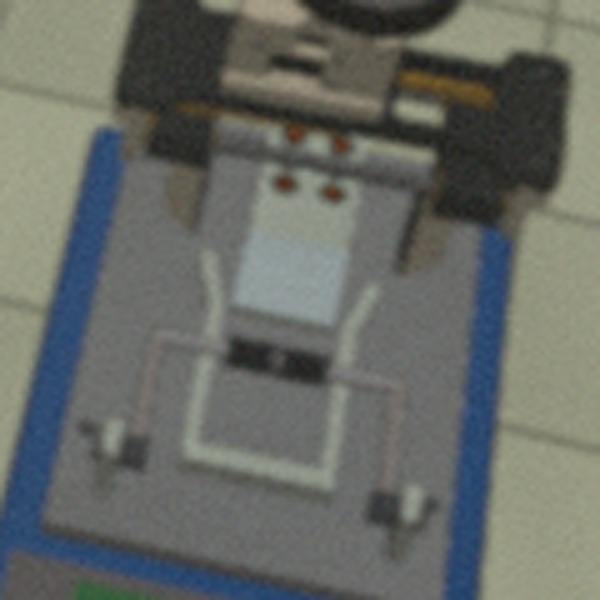

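The carrier lies flat with its nose inside the mouth: tip at crop (285, 318), roller ahead at (278, 360), fingers clear on both sides. Next I regrasp at the tail.

```bash
python3 -m inch '[[[10,0,0,0],[20,0,0,0],[20,0,0,0],[11,0,0,0],[0,0,0,0],[0,0,0,0]]]' -1 40;  python3 -m inch '[[[0,0,0,0],[0,0,0,0],[0,0,0,0],[0,0,0,0],[0,0,0,0]]]' 1 35
```

```text
time: 14.2
tool_pos: [0.4701, 0.2202, 0.1048]
tool_rot: [3.141, 0.001, -3.098]
contact_force: [0.3, -0.4, -0.2]
opening: 0.0918
time: 14.82
tool_pos: [0.4694, 0.2202, 0.1046]
tool_rot: [3.142, -0.0, -3.098]
contact_force: [0.0, 0.7, -0.1]
opening: 0.046
```

```bash
python3 -m inch '[[[-5,0,0,0],[-10,0,0,0],[-10,0,0,0],[-10,0,0,0],[-5,0,0,0],[0,0,0,0]]]' 1 35;  python3 -m inch '[[[-5,0,0,0],[-5,0,0,0],[-5,0,0,0],[-5,0,0,0],[-5,0,0,0],[-5,0,0,0],[0,0,0,0],[0,0,0,0]]]' 1 35; python3 - <<'E'
from h import *
go(.5534,.2238,.1045,3.185)
c=read_camera("top"); s=read_camera("scene")
a=cv2.resize(s["img"][180:300,370:490],(600,600),interpolation=cv2.INTER_CUBIC)[:600]
cv2.imwrite("pics/s5.png",a)
E
```

```text
time: 15.58
tool_pos: [0.5101, 0.2219, 0.1046]
tool_rot: [3.141, 0.001, -3.099]
contact_force: [0.3, -0.6, -0.9]
opening: 0.0456
time: 16.58
tool_pos: [0.5397, 0.2232, 0.1046]
tool_rot: [3.141, 0.001, -3.098]
contact_force: [-0.1, -0.0, 0.2]
opening: 0.0455
t 16.57 tcp [0.5397 0.2232 0.1046] rot [ 3.141e+00  1.000e-03 -3.098e+00] F [-0.1 -0.   0.2] op 0.0455
turn first -0.0 then tool mm [-13.7  -0.    0.1]
```

View pics/s5.png

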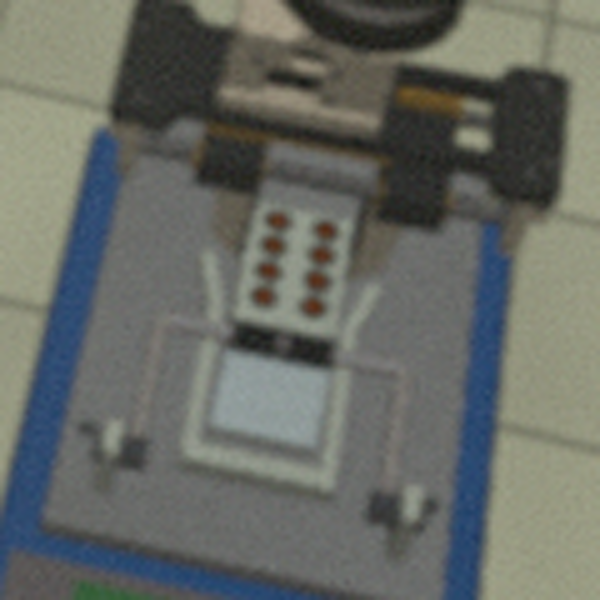

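The roller has climbed onto the flat top at crop (283, 342). The tip is at (265, 440) with a gap to the stop face at about (262, 460).

```bash
python3 -m inch '[[[-4,0,0,0],[-3,0,0,0],[-2,0,0,0],[0,0,0,0],[0,0,0,0]]]' 1 35;  python3 -m inch '[[[-2,0,0,0],[-1,0,0,0],[0,0,0,0],[0,0,0,0]]]' 1 35; python3 -m inch '[[[-1,0,0,0],[-1,0,0,0],[0,0,0,0],[0,0,0,0]]]' 1 35
```

```text
time: 17.3
tool_pos: [0.5486, 0.2236, 0.1046]
tool_rot: [3.141, 0.001, -3.098]
contact_force: [-2.0, 0.2, 1.5]
opening: 0.0458
time: 17.8
tool_pos: [0.5514, 0.2237, 0.1046]
tool_rot: [3.141, 0.0, -3.098]
contact_force: [-1.1, 0.3, 1.2]
opening: 0.0457
time: 18.3
tool_pos: [0.5534, 0.2238, 0.1046]
tool_rot: [3.141, 0.0, -3.098]
contact_force: [-2.4, 1.3, 1.0]
opening: 0.0458
```

```bash
python3 -m inch '[[[-1,0,0,0],[-1,0,0,0],[0,0,0,0],[0,0,0,0]]]' 1 35;  python3 -m inch '[[[-1,0,0,0],[-1,0,0,0],[0,0,0,0],[0,0,0,0]]]' 1 35
```

```text
time: 18.8
tool_pos: [0.5538, 0.2238, 0.1046]
tool_rot: [-3.141, -0.003, -3.098]
contact_force: [-8.4, 0.3, 5.5]
opening: 0.0457
time: 19.3
tool_pos: [0.5538, 0.2238, 0.1046]
tool_rot: [-3.141, -0.008, -3.098]
contact_force: [-14.8, -0.6, 10.8]
opening: 0.0453
```

Stopped firmly, and at the predicted distance. I relieve the preload, release, and rise.

```bash
python3 -m inch '[[[2,0,0,0],[1,0,0,0],[0,0,0,0]]]' 1 35;  python3 -m inch '[[[0,0,0,0],[0,0,0,0],[0,0,0,0],[0,0,0,0],[0,0,-10,0],[0,0,-20,0],[10,0,-30,0],[20,0,-30,0],[30,0,-20,0],[0,0,0,0]]]' -1 35;  python3 -m inch '[[[40,0,-10,0],[40,0,0,0],[0,0,0,0],[0,0,0,0]]]' -1 35; python3 - <<'E'
from h import *
go(.5534,.2238,.1045,3.185)
c=read_camera("top"); s=read_camera("scene")
for n,k in(("top",c),("scene",s)): 
  for l,z in(("carrier",.095),("carrier_nose",.095),("lane_stop",.095),("roller",.126)): print(n,l,[(np.round(d["at"],1).tolist(),round(d["conf"],2),np.round(px2w(k,d["at"],z)[:2],3).tolist()) for d in place_of(n,l)[:3]])
a=cv2.resize(s["img"][190:290,380:480],(500,500),interpolation=cv2.INTER_CUBIC)
b=cv2.resize(c["img"][215:315,225:285],(300,500),interpolation=cv2.INTER_CUBIC)
cv2.imwrite("pics/s6.png",np.hstack([a,b]))
E
```

```text
time: 19.68
tool_pos: [0.5538, 0.2238, 0.1046]
tool_rot: [-3.142, -0.001, -3.098]
contact_force: [-5.6, 0.8, 3.1]
opening: 0.0457
time: 20.92
tool_pos: [0.494, 0.2216, 0.2174]
tool_rot: [3.14, 0.004, -3.098]
contact_force: [-0.0, -0.0, -0.4]
opening: 0.0916
time: 21.42
tool_pos: [0.4155, 0.2179, 0.2248]
tool_rot: [3.141, 0.001, -3.098]
contact_force: [-0.4, 0.9, 0.1]
opening: 0.0916
t 21.43 tcp [0.4155 0.2179 0.2248] rot [ 3.141e+00  1.000e-03 -3.098e+00] F [-0.4  0.9  0.1] op 0.0916
turn first -0.0 then tool mm [-1.380e+02 -1.000e-01  1.203e+02]
top carrier [([290.5, 332.6], 0.85, [0.506, 0.005]), ([282.0, 450.5], 0.65, [0.53, -0.302]), ([237.0, 246.5], 0.6, [0.647, 0.234])]
top carrier_nose [([234.0, 248.1], 0.74, [0.655, 0.23]), ([282.4, 465.5], 0.74, [0.53, -0.341]), ([306.7, 330.9], 0.71, [0.464, 0.009])]
top lane_stop [([236.0, 250.8], 0.8, [0.649, 0.223])]
top roller [([247.7, 245.8], 0.4, [0.612, 0.23])]
scene carrier [([206.8, 216.7], 0.93, [0.618, -0.277]), ([246.9, 421.2], 0.92, [0.585, 0.216])]
scene carrier_nose [([274.2, 420.8], 0.97, [0.66, 0.229]), ([202.4, 204.9], 0.82, [0.614, -0.31]), ([295.1, 528.2], 0.67, [0.642, 0.455])]
scene lane_stop [([272.2, 421.8], 0.77, [0.654, 0.23]), ([273.3, 419.1], 0.64, [0.659, 0.225])]
scene roller [([251.1, 427.6], 0.55, [0.618, 0.231])]
```

View pics/s6.png

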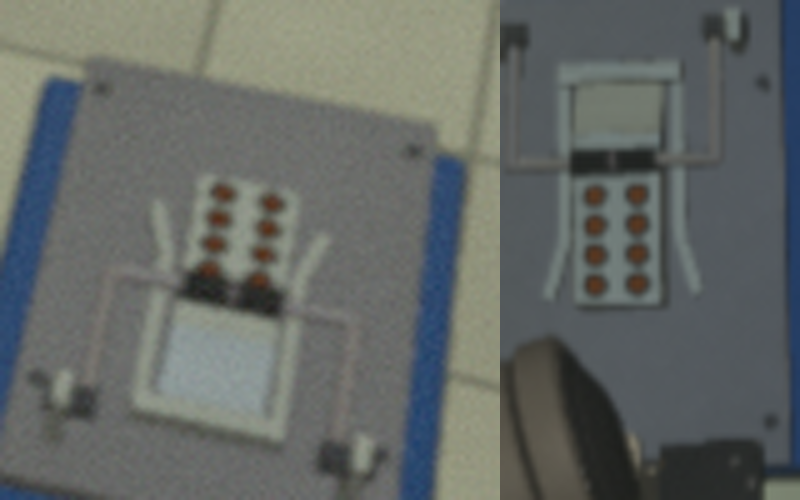

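The carrier is straight in the lane, its nose at the stop face in both views (top crop (618, 82)), with the roller on its flat top at (612, 160). The gripper is clear.

```bash
python3 -c "
from h import *
print(hand_in())"
```

```text
the job is handed in; nothing more can be done
None
```

I drew the carrier out of the dock by its nose, set it flat on the platform with its nose in the lane's mouth, and let go. I then regrasped it near the tail and pushed it under the bail to the end stop. After releasing it I backed clear and handed in at about 21.9 s; no verdict is reported.

- **Fully home:** the tool stalled 0.4 mm past the predicted stop position, with about 15 N of push. In the last pictures the nose lies against the stop face.
- **In the lane:** the last pictures show the carrier straight between the rails, a millimetre or so off centre at most, with the roller on its flat top.
- **Gripper clear:** the gripper read open and the external force read about zero after I backed away. The two small look-alike carriers were left alone.
- **Disagreements:** the networks' estimates of the stop and nose positions scattered by up to about 1 cm, so I relied on the contact and the pictures instead.
- **Not measured:** I could not read the bail's angle or the roller's force directly, and did not re-measure the bystanders. The arm's path never came near them.

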